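Bolt the chip box cover

TASK

The chip box's cover is shut but not bolted: lift the bolt's ball handle out of its notch, slide the bolt across through the keeper on the cover, and let the handle down fully home in the notch at the other end, then let go. That far notch is part of a stop which someone clamped at a place not measured, so feel for the stop gently and never force the bolt or its handle against it or the rail. Leave the other things on the bench where they are.

Things in the scene. Friction and masses are not known exactly. Their poses are not given: they have to be found in the camera images.
- box: Olive sheet-steel chip box, 150 (x) x 400 (y) x 70 mm high, fixed to the bench; origin at the centre of its underside, z up. On top, along y, lies a barrel bolt, with a dark notched rail beside it on its -x side (17 to 25 mm from the bolt's axis); the shut cover, with the keeper (29 mm ring round the bolt's axis, y = 85 to 105 mm), is at its +y end.
- near_notch (a point): Middle of the floor of the start notch in the rail. The notch is 11 mm wide along y; its floor is 4 mm below the bolt's axis and the teeth stand 4 mm above the axis (notch 8 mm deep).
- rail_end (a point): The +y end of the rail, at notch-floor height. On the rail sits the clamped steel stop with the far notch (11 mm wide, same height as the near one), centred 42 to 68 mm to +y of the near notch: differs every time, not measured. On the far notch's +y side it has a tall tooth, 34 mm above the bolt's axis: the raised stem runs against it and is then over the notch. Between the notches the teeth are unbroken.
- bolt: The bolt's two fixed steel guides (25 mm across, centred at y = -125 and +48 mm) with the 16 mm rod that slides in them; origin on the bolt's axis, 15 mm to the +x side of the box's centre line, 104 mm above the bench (34 mm above the box's top); axes parallel to the box's. The rod slides along y, to +y when bolting.
- ball (a point): Centre of the 22 mm steel ball at the end of the handle, 65 mm from the bolt's axis. The 8 mm stem stands square to the rod, on its -x side. With the handle down the stem is level and the ball's centre 34 mm above the box's top; as it is raised the ball swings up and over towards the rod, in a circle about the bolt's axis.
- rod (a joint): How far the bolt has been slid, m: about 0 at the start (handle in the near notch), growing to +y of the box; 0.042 to 0.068 when the handle is in the far notch (up to 1.5 mm of play either way). Sliding drags with about 3 N plus 8 N per m/s; nothing else holds the bolt.
- handle (a joint): Angle of the handle, rad: 0 = down (level, home in a notch), growing as raised; at most 0.9. The stem clears the teeth above about 0.5, and up to 0.9 still meets the tall tooth. Light (about 90 g), it falls by its own weight when let go; over a tooth it rests at about 0.46. By leverage, pressing the ball down when the stem lies on a tooth or notch floor loads the stem with three times that force.
- nut: Loose hexagon nut, 30 mm across flats, 18 mm high, on the box's top near its -y end. Bystander.
- tnut: Loose steel T-nut, 30 x 30 x 22 mm, on the box's cover. Bystander.
- spanner: Loose spanner, 190 mm long, on the bench on the robot's side of the box. Bystander.
- cutter: Loose shank cutter, 40 mm across, 58 mm high, on the bench on the robot's side of the box. Bystander.
- strap: Loose steel clamping strap, 35 x 130 x 18 mm, on the bench beyond the box. Bystander.
- oiler: Loose grey oil bottle, 56 mm across, 130 mm high, to the left. Bystander.
- brush: Loose brush, to the right. Bystander.

How it is judged:
By the outcome, as a careful person would: the job done as asked, in the order asked, and still so for the second after the job is handed in, with the robot touching nothing.
It also fails if it takes over 46 s, if anything falls off the work surface, if the arm or the gripper's body presses on something with over 40 N, if the wrist force passes 120 N, or if a joint passes its speed limit or range.

ROBOT

A 7-joint arm with a two-finger parallel gripper is mounted at the origin on the work surface. World frame = base frame: x ahead of the robot, y to its left, z up, the work surface at z = 0. Lengths are in m, angles in rad, forces in N, time in s.
With the tool pointing down it reaches from about 0.425 to 0.95 m from the base axis. Payload 4.7 kg.
Tool frame: the origin (TCP) lies on the centre line of the jaws, within the pads' length; the fingertips stand robot.nose_length ahead of it and the grasp point (between the pads) lies 8 mm behind it (robot.nose_length is the distance from the TCP to the fingertips, in m); z points along the fingers, x is the direction in which the jaws open and shut, and the axes are right-handed (so a half turn about z gives the same grasp; the last joint's range is limited). The gripper opens to 85 mm and grips with 20 to 120 N. Pads are 22 mm wide; open, the fingers measure 114 mm over their backs; the gripper's body (76 mm by 85 mm) begins 54 mm behind the grasp point. The pads swing forward as they close: fully open they stand 13 mm farther back than shut.
Start: joints at [-1.164, 0.469, -0.049, 1.532, 0.024, 1.141, -0.082], TCP at [0.285, 0.612, 0.242] pointing down, gripper open.
Joint ranges: [-2.59, 2.59], [-0.33, 1.99], [-1.39, 1.29], [0.1, 2.45], [-1.04, 4.18], [0.21, 1.99], [-2.66, 2.66]. Speed limits (rad/s): [2.57, 2.57, 3.14, 3.14, 3.14, 3.14, 3.14].

INTERFACE

Orientations are given as [roll, pitch, yaw] about the fixed x, y, z axes, in that order (R = Rz(yaw) Ry(pitch) Rx(roll)).
In Python, from plant import robot gives the robot as it stands. Calls block until the motion is done:
- robot.goto(position, orientation): joint-space move of the TCP to a pose.
- robot.move_straight(position, vel=0.15, attitude=None, contact_N=None): straight line of the TCP; attitude=None keeps the orientation; vel is the mean speed in m/s. With contact_N (N) it stops when the force on the tool has changed by that much, and returns True; else False.
- robot.move_joints(angles): joint-space move.
- robot.grip(opening, strength=None): opening from 0.0 (shut) to 1.0 (fully open); strength is the grip in N (None keeps the last); returns when the fingers have stopped.
- robot.sleep(seconds).
- robot.inverse_kinematics(position, orientation): joint angles nearest the present ones, or None.
- robot.sense(): the state.
- robot.grab_frame(name): name is "scene" or "top" or "wrist"; returns a dict with "image" (480x640x3 uint8, red, green, blue), "range_z" (480x640 float32, m along the optical axis (not along the pixel's ray), 0 where there is no reading), "fx", "fy", "cx", "cy" (pixels), "R" (3x3) and "t" (3): a world point X has camera coordinates R X + t. Camera axes: x right, y down, z forward; pixel columns grow to the right and rows downward; lengths in m; the calibration is good to about 2 mm. A picture is of the moment at which its call begins.
A pose or a line that the arm cannot do raises robot.IKError and nothing moves.
- robot.close_job(): hands the job in, once; it reports no verdict.
The state is a dict: "t": time; "joint_pos": joint angles; "joint_velocities": joint speeds; "effort": joint torques, N m; "tcp_pos": TCP position; "tcp_rot": TCP orientation; "wrist_force": force on the tool from outside, world axes, zero at the start; "torque": the same for the moment, N m; "opening": opening from 0.0 (shut) to 1.0 (fully open).
Only numpy, scipy, OpenCV 4.12 (cv2) and the standard library are available. Lean on these libraries where they do the work, as an engineer would, in place of code of your own. Each camera call takes 0.05 s, during which the arm holds its last target.

## Working session

There is one attempt and no reset: what is moved stays moved. The work goes in short steps, each a Python script; the robot and the scene stay as the last script left them, time stands still between calls to the robot, and variables do not carry over. Pictures are saved under pics/ and viewed, and the job is handed in when it is done.

```bash
ls; mkdir -p pics
python3 - <<'E'
from plant import robot
import cv2,pickle
s=robot.sense();print(s,robot.nose_length)
for n in("scene","top","wrist"):
    f=robot.grab_frame(n);pickle.dump(f,open(f"f_{n}.pkl","wb"));cv2.imwrite(f"pics/{n}0.png",f["image"][:,:,::-1]);print(n,f["fx"],f["cx"],f["cy"],f["R"],f["t"])
E
```

```text
pics
{'t': 0.0, 'joint_pos': array([-1.16393021,  0.46941722, -0.04862488,  1.53372492,  0.02410513,
        1.14099465, -0.08230524]), 'joint_velocities': array([-1.71241308e-05,  2.16829658e-03,  1.05990740e-04, -2.18359976e-04,
       -7.54063543e-05, -1.42277556e-03, -6.57851822e-04]), 'effort': array([ 2.07376456e-05, -5.10308146e+01, -4.62353637e-02, -2.37721825e+01,
        1.07198535e-02,  7.40640069e-03, -4.93932617e-06]), 'tcp_pos': array([0.28465208, 0.61140636, 0.2412647 ]), 'tcp_rot': array([3.14152825e+00, 1.95709870e-03, 1.13508608e+00]), 'wrist_force': array([ 0.38384699,  0.29143623, -0.22154788]), 'torque': array([ 0.0382347 ,  0.0190275 , -0.00615043]), 'opening': 1.0015310444172696} 0.011
scene 482.9137012229817 324.5632849358486 236.10725688360498 [[ 0.55653652  0.83068922 -0.01491742]
 [ 0.49839279 -0.348166   -0.79396793]
 [-0.66473434  0.43443741 -0.6077766 ]] [-0.3023878  -0.20625019  1.57067966]
top 471.6565135560231 322.0835285223216 233.7499696274282 [[-0.02164613 -0.99973876  0.00733924]
 [-0.99363433  0.02070103 -0.11073525]
 [ 0.11055439 -0.00968951 -0.99382284]] [0.00776172 0.56863281 0.96123678]
wrist 383.19883175837583 317.978785468405 242.25549452819638 [[ 0.42083703  0.9071341  -0.0019783 ]
 [ 0.8717867  -0.4038339   0.27731953]
 [ 0.2507671  -0.11843098 -0.96077571]] [-0.6738399  -0.0372753   0.37919171]
```

View pics/scene0.png

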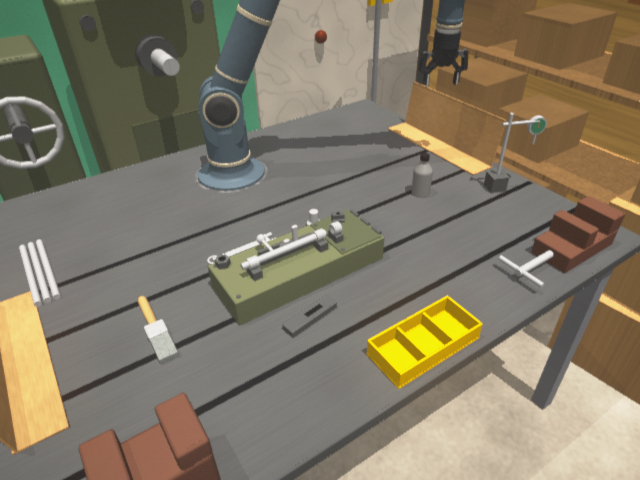

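View pics/top0.png

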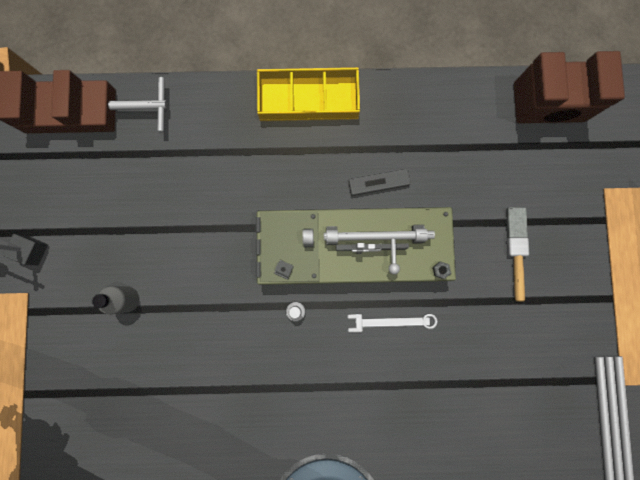

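The top view shows the box at pixels (257–454, 208–283). The ball is at about (394, 269), the rod runs along row 237, and the stop is near (366, 247). I'll zoom in and measure these.

```bash
cat > h.py <<'E'
import numpy as np,cv2,pickle
def ray(f,u,v,z):
    d=np.array([(u-f["cx"])/f["fx"],(v-f["cy"])/f["fy"],1.]);R=f["R"];C=-R.T@f["t"];w=R.T@d
    return C+w*(z-C[2])/w[2]
def dep(f,u,v):
    r=f["range_z"][int(round(v)),int(round(u))];d=np.array([(u-f["cx"])/f["fx"],(v-f["cy"])/f["fy"],1.])*r
    return f["R"].T@(d-f["t"])
def proj(f,X):
    c=f["R"]@np.array(X)+f["t"];return np.array([f["cx"]+f["fx"]*c[0]/c[2],f["cy"]+f["fy"]*c[1]/c[2]])
E
python3 - <<'E'
from h import *
f=pickle.load(open("f_top.pkl","rb"));im=f["image"]
c=im[200:290,250:460][:,:,::-1];cv2.imwrite("pics/topz.png",cv2.resize(c,None,fx=3.8,fy=3.8,interpolation=cv2.INTER_CUBIC))
g=pickle.load(open("f_scene.pkl","rb"));c=g["image"][195:320,200:400][:,:,::-1];cv2.imwrite("pics/scz.png",cv2.resize(c,None,fx=4,fy=4,interpolation=cv2.INTER_CUBIC))
hsv=cv2.cvtColor(im,cv2.COLOR_RGB2HSV);m=cv2.inRange(hsv,(25,60,40),(45,255,200));m[:, :240]=0;m[:,470:]=0;m[:200]=0;m[300:]=0
m=cv2.morphologyEx(m,cv2.MORPH_CLOSE,np.ones((25,25)))
cs,_=cv2.findContours(m,0,2);k=max(cs,key=cv2.contourArea);r=cv2.minAreaRect(k);b=cv2.boxPoints(r);print(r,b)
P=np.array([ray(f,u,v,.07) for u,v in b]);print(P)
print([np.linalg.norm(P[i]-P[i-1]) for i in range(4)])
for u,v in [(394,269),(394,268),(393,245),(360,238),(410,238),(332,237),(421,237),(308,237)]: print(u,v,dep(f,u,v))
E
```

```text
((355.19366455078125, 245.45938110351562), (73.09857940673828, 196.7440643310547), 88.93909454345703) [[256.16177 210.73773]
 [452.8721  207.09497]
 [454.22556 280.18103]
 [257.51523 283.8238 ]]
[[ 0.61421763  0.12895527  0.07      ]
 [ 0.6135324  -0.27187177  0.07      ]
 [ 0.46522367 -0.26681367  0.07      ]
 [ 0.46647423  0.12716923  0.07      ]]
[np.float64(0.1477541901026629), np.float64(0.40082762996197524), np.float64(0.1483949562688561), np.float64(0.3939848907418324)]
394 269 [ 0.48872602 -0.13980378  0.11368089]
394 268 [ 0.49066739 -0.14001585  0.11281889]
393 245 [ 0.5353381  -0.14052292  0.10825876]
360 238 [ 0.55028192 -0.07692801  0.10851675]
410 238 [ 0.54850918 -0.17455433  0.10590066]
332 237 [ 0.55277056 -0.02248288  0.11425302]
421 237 [ 0.54948292 -0.19490694  0.11125312]
308 237 [0.55358681 0.02372399 0.11567704]
```

View pics/topz.png

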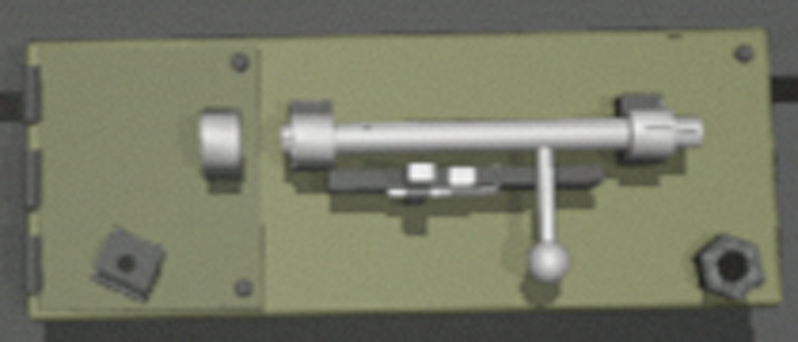

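View pics/scz.png

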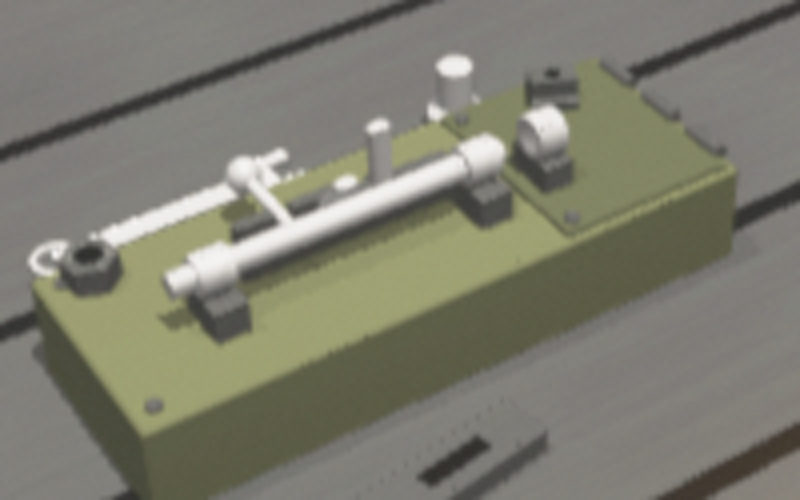

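The top crop shows the stem at zoomed x≈545. The stop's two bright tooth tops are at 460 (low) and 421 (tall), so the far notch lies between them at about 441. The T-nut at (128, 262) will be near the ball's end position, so I'll open the fingers only partly there. Next I'll refine the axis, the yaw and the ball.

Run:
```python
from h import *
f=pickle.load(open("f_top.pkl","rb"));g=pickle.load(open("f_scene.pkl","rb"));im=f["image"]
z=lambda u,v:(250+(u+.5)/3.8-.5,200+(v+.5)/3.8-.5)
hsv=cv2.cvtColor(im,cv2.COLOR_RGB2HSV)
# bright low-saturation metal
m=cv2.inRange(hsv,(0,0,110),(180,60,255))
def cen(u0,u1,v0,v1,mm=m):
    s=mm[v0:v1,u0:u1]>0;v,u=np.nonzero(s);return u.mean()+u0,v.mean()+v0,s.sum()
# rod middle row per column range
A=[]
for u in list(range(340,355))+list(range(400,412)):
    col=im[228:246,u].astype(int);sat=col.max(1)-col.min(1);w=(sat<25)&(col.mean(1)>100);v=np.nonzero(w)[0]
    if len(v): A.append((u,228+v.mean(),len(v)))
A=np.array(A);print(A[::4])
P=np.array([ray(f,u,v,.108) for u,v,_ in A]);p=np.polyfit(P[:,1],P[:,0],1);print("rod x=a*y+b",p,'res',np.std(P[:,0]-np.polyval(p,P[:,1])))
b=cen(387,402,260,278);print("ball px",b,ray(f,b[0],b[1],.104),ray(f,b[0],b[1],.107))
gh=cv2.cvtColor(g["image"],cv2.COLOR_RGB2HSV);
c=g["image"][230:248,250:272].mean(2);print(c.astype(int))
for n,(u,v,h) in dict(stem=(545,185,.108),keep=(221,139,.113),g1=(311,134,.112),g2=(652,132,.112),tall=(421,172,.138),low=(461,176,.108),tnut=(128,264,.092),nut=(733,265,.088),railR=(601,177,.108),railL=(330,180,.108)).items(): print(n,z(u,v),ray(f,*z(u,v),h))
```

```text
[[340.         236.55555556   9.        ]
 [344.         235.5          8.        ]
 [348.         236.55555556   9.        ]
 [352.         235.5          8.        ]
 [401.         234.5          8.        ]
 [405.         235.66666667   9.        ]
 [409.         234.5          8.        ]]
rod x=a*y+b [-0.00133683  0.55466506] res 0.000972894323319642
ball px (np.float64(394.6666666666667), np.float64(267.59562841530055), np.int64(183)) [ 0.49173043 -0.142754    0.104     ] [ 0.49162273 -0.14226815  0.107     ]
[[127 128 127 126 126 127 127 128 126 129 128 129 127 129 127 128 126 128
  128 127 127 125]
 [127 128 127 127 127 127 126 129 129 129 127 127 127 128 127 127 129 128
  131 136 135 129]
 [127 126 127 127 127 128 128 128 128 128 127 129 128 127 127 129 131 138
  162 198 195 155]
 [128 129 128 128 130 129 128 128 131 136 141 143 138 135 141 141 161 192
  217 235 231 194]
 [127 127 129 129 128 129 128 135 154 189 203 205 193 176 211 203 217 232
  233 229 220 194]
 [128 127 130 129 128 129 132 160 200 230 238 238 232 221 237 235 233 228
  216 189 163 145]
 [129 128 128 129 129
[... 1203 characters left out ...]
 236.21052631578948) [0.55540747 0.0241566  0.113     ]
g1 (331.4736842105263, 234.89473684210526) [ 0.55711618 -0.02163287  0.112     ]
g2 (421.2105263157895, 234.3684210526316) [ 0.55451845 -0.1953802   0.112     ]
tall (360.42105263157896, 244.89473684210526) [ 0.53432193 -0.07465548  0.138     ]
low (370.94736842105266, 245.94736842105263) [ 0.53441735 -0.09772313  0.108     ]
tnut (283.3157894736842, 269.10526315789474) [0.49387471 0.07368836 0.092     ]
nut (442.5263157894737, 269.36842105263156) [ 0.48680023 -0.239658    0.088     ]
railR (407.7894736842105, 246.21052631578948) [ 0.53240312 -0.16917281  0.108     ]
railL (336.4736842105263, 247.0) [ 0.5337777  -0.03086994  0.108     ]
```

Guide spacing comes out at 174 mm (should be 173) and the keeper at +95 mm, so those agree. Yaw is about −0.015. I'll hover over the ball and refine with the wrist camera.

Run:
```python
from h import *
from plant import robot
y=np.pi/2-.015
robot.goto([.47,-.13,.24],[np.pi,0,y]);robot.sleep(.3)
s=robot.sense();print(s["t"],s["tcp_pos"],s["tcp_rot"],s["joint_pos"])
f=robot.grab_frame("wrist");pickle.dump(f,open("f_w1.pkl","wb"));cv2.imwrite("pics/w1.png",f["image"][:,:,::-1])
print(-f["R"].T@f["t"]);print(f["R"])
```

```text
3.15 [ 0.47009603 -0.12980699  0.23996539] [-3.14150728e+00  5.15326472e-05  1.55620445e+00] [-0.3697179   0.17651086  0.63397259  1.99648298 -0.12337475  1.0059064
  1.87929596]
[ 0.39977413 -0.12881485  0.37193763]
[[ 0.01312403  0.99991337 -0.00100178]
 [ 0.96080363 -0.01233324  0.27695536]
 [ 0.27691901 -0.00459728 -0.96088226]]
```

View pics/w1.png

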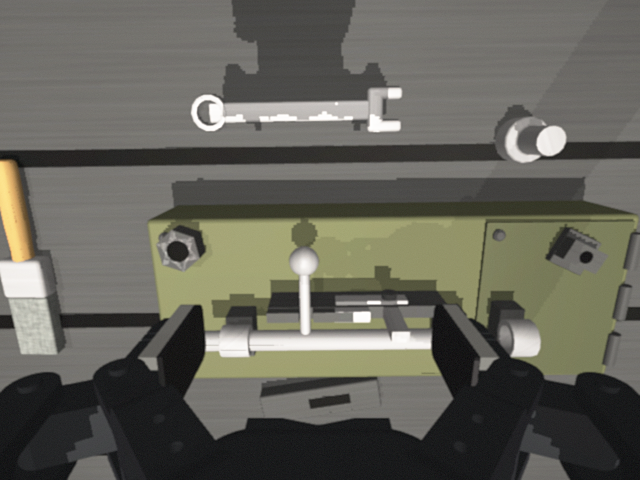

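In the wrist view the ball is at (304, 261) and the stem runs along column ~305. The low tooth top is at (362, 317) and the tall tooth goes up from about (390, 300) to (399, 335). The next measurement is the ball circle and the lines.

Run:
```python
from h import *
f=pickle.load(open("f_w1.pkl","rb"));T=pickle.load(open("f_top.pkl","rb"));S=pickle.load(open("f_scene.pkl","rb"));im=f["image"]
sat=im.max(2).astype(int)-im.min(2)
def row(v,a,b):
    r=np.nonzero(sat[v,a:b]<22)[0];return a+r.min(),a+r.max()
for v in (250,255,260,265,270,282,290): print(v,row(v,285,325))
# ball mask
m=np.zeros_like(sat,np.uint8);m[240:276,284:326]=((sat<22)&(im.mean(2)>90))[240:276,284:326]
cs,_=cv2.findContours(m,0,2);k=max(cs,key=cv2.contourArea);c,r=cv2.minEnclosingCircle(k);print("ball",c,r)
print("ray z.104",ray(f,*c,.104),"depth",dep(f,*c))
# ray rows triangulate wrist + top + scene
def tri(obs):
    A=np.zeros((3,3));b=np.zeros(3)
    for F,u,v in obs:
        C=-F["R"].T@F["t"];d=F["R"].T@np.array([(u-F["cx"])/F["fx"],(v-F["cy"])/F["fy"],1]);d/=np.linalg.norm(d);M=np.eye(3)-np.outer(d,d);A+=M;b+=M@C
    return np.linalg.solve(A,b)
print("tri",tri([(f,*c),(T,394.6,268)]),tri([(f,*c),(S,260.5,237.7)]))
X=tri([(f,*c),(T,394.6,268),(S,260.5,237.7)]);print(X,proj(f,X),proj(T,X),proj(S,X))
# rod edges
for u in (280,330,350,370,420):
    col=sat[322:365,u];w=np.nonzero(col<22)[0];print(u,322+w.min(),322+w.max(),im[322:365:4,u].mean(1).astype(int))
for p in [(237,340),(518,338)]:print(ray(f,*p,.114))
c=im[280:355,250:450][:,:,::-1];cv2.imwrite("pics/w1z.png",cv2.resize(c,None,fx=4,fy=4,interpolation=cv2.INTER_CUBIC))
```

```text
250 (np.int64(294), np.int64(313))
255 (np.int64(290), np.int64(316))
260 (np.int64(289), np.int64(318))
265 (np.int64(290), np.int64(317))
270 (np.int64(293), np.int64(315))
282 (np.int64(298), np.int64(310))
290 (np.int64(299), np.int64(310))
ball (303.61383056640625, 260.9552917480469) 15.042196273803711
ray z.104 [ 0.49121839 -0.14088704  0.104     ] depth [ 0.48753128 -0.14040028  0.11480346]
tri [ 0.4905922  -0.14145282  0.10671689] [ 0.49058852 -0.14111437  0.10549959]
[ 0.49077625 -0.14155007  0.10578898] [302.60538056 261.1851425 ] [394.21235635 268.06686116] [260.49365643 237.67819364]
280 322 350 [129 134  96 154 216 240 241 196 146 146 144]
330 330 349 [130 134  95 157 219 242 244 171 145 145 144]
350 329 349 [156 136  96 157 221 243 244 161 146 144 144]
370 329 349 [156 133  98 159 221 242 243 155 146 143 145]
420 328 348 [133 133  97 146 202 243 244 146 144 143 143]
[ 0.55024958 -0.19229695  0.114     ]
[0.55121442 0.01985633 0.114     ]
```

View pics/w1z.png

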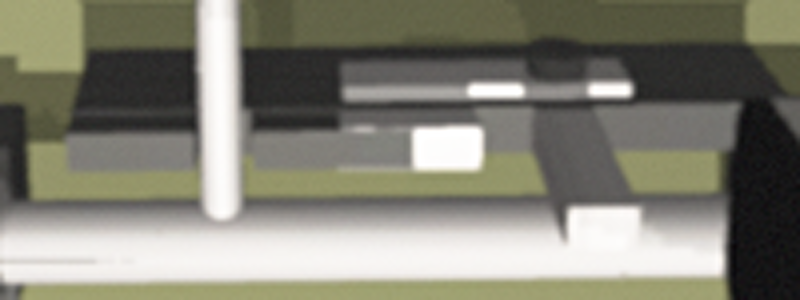

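Run:
```python
from h import *
f=pickle.load(open("f_w1.pkl","rb"))
z=lambda u,v:(250+(u+.5)/4-.5,280+(v+.5)/4-.5)
for n,(u,v,h) in dict(tallL=(568,223,.138),tallR=(640,223,.138),lowL=(412,148,.108),lowR=(484,148,.108),stemL=(203,150,.104),stemR=(242,150,.104)).items(): print(n,ray(f,*z(u,v),h))
```

```text
tallL [ 0.53402719 -0.08050336  0.138     ]
tallR [ 0.53418147 -0.06821282  0.138     ]
lowL [ 0.53493233 -0.10454714  0.108     ]
lowR [ 0.53510466 -0.09088447  0.108     ]
stemL [ 0.53689768 -0.14445924  0.104     ]
stemR [ 0.5369925  -0.13694104  0.104     ]
```

The stem is at y=−0.1407 and the far notch spans −0.0909 to −0.0805, so the travel is about 55 mm, within range. I'll approach, then close around the ball while watching the side force.

Run:
```python
from h import *
from plant import robot
y=np.pi/2-.01;A=[np.pi,0,y]
robot.grip(.6,20)
robot.goto([.491,-.141,.16],A)
hit=robot.move_straight([.491,-.141,.106],vel=.05,contact_N=5)
s=robot.sense();print(hit,s["t"],s["tcp_pos"],s["wrist_force"])
if not hit:
    for o in (.36,.30,.0):
        robot.grip(o,20);s=robot.sense();print(s["t"],o,s["opening"],s["tcp_pos"],s["wrist_force"],s["torque"])
f=robot.grab_frame("wrist");cv2.imwrite("pics/w2.png",f["image"][:,:,::-1])
```

```text
False 5.2917 [ 0.4912337  -0.14111886  0.10627768] [ 0.20594296 -0.31849145  0.27313469]
5.625 0.36 0.3602172833133597 [ 0.49108152 -0.1409845   0.10614916] [-0.34012202 -0.53491232 -0.33586707] [-0.02729622  0.01722004  0.0351799 ]
5.85 0.3 0.2986907074947387 [ 0.49100337 -0.14096717  0.10602693] [-0.6202267   0.62302094 -0.54519145] [-0.01383282  0.05808779 -0.05928792]
6.0667 0.0 0.2375510179138292 [ 0.49100885 -0.14083764  0.1060095 ] [-0.1010227   0.56662062  1.01926914] [ 0.13612464  0.04734654 -0.03005808]
```

View pics/w2.png

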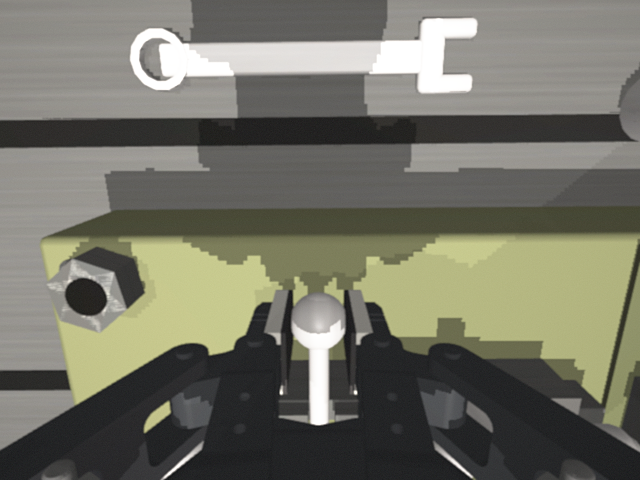

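The ball is at (318, 320), central between the pads, and side force is about zero. I'll lift it along the arc to 0.7 rad.

Run:
```python
from h import *
from plant import robot
p0=np.array([.491,-.141,.106])
for th in (.12,.24,.36,.48,.60,.70):
    hit=robot.move_straight(p0+[.065*(1-np.cos(th)),0,.065*np.sin(th)],vel=.04,contact_N=15)
    s=robot.sense();print(th,hit,s["t"],s["tcp_pos"],s["wrist_force"],s["opening"])
    if hit: break
f=robot.grab_frame("scene");cv2.imwrite("pics/s3.png",cv2.resize(f["image"][195:320,200:400][:,:,::-1],None,fx=4,fy=4,interpolation=cv2.INTER_CUBIC))
f=robot.grab_frame("wrist");cv2.imwrite("pics/w3.png",f["image"][:,:,::-1])
```

```text
0.12 False 6.4583 [ 0.49149735 -0.14082806  0.11393841] [ 0.12743188  0.91784217 -1.52294486] 0.2357662516674887
0.24 False 6.8 [ 0.49281587 -0.14087547  0.12162037] [-0.4217255   1.58118483 -1.055283  ] 0.2381075670215064
0.36 False 7.1417 [ 0.49508543 -0.14085093  0.12904173] [ 0.16827265  0.84028706 -2.28474677] 0.22994738987997906
0.48 False 7.4833 [ 0.49828798 -0.14089641  0.13615509] [-0.04079954  1.14553827 -0.89410566] 0.23493360232580604
0.6 False 7.825 [ 0.50265926 -0.14091125  0.14293905] [-1.1077909   1.70876193 -1.4780119 ] 0.23565752668710288
0.7 False 8.1333 [ 0.50646166 -0.14093363  0.14806314] [-0.21747715  1.95351914 -0.96758758] 0.23695548493149107
```

View pics/s3.png

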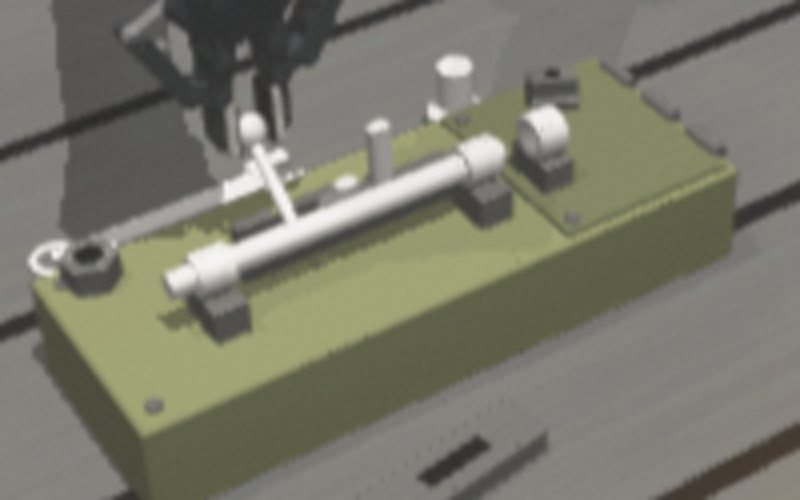

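View pics/w3.png

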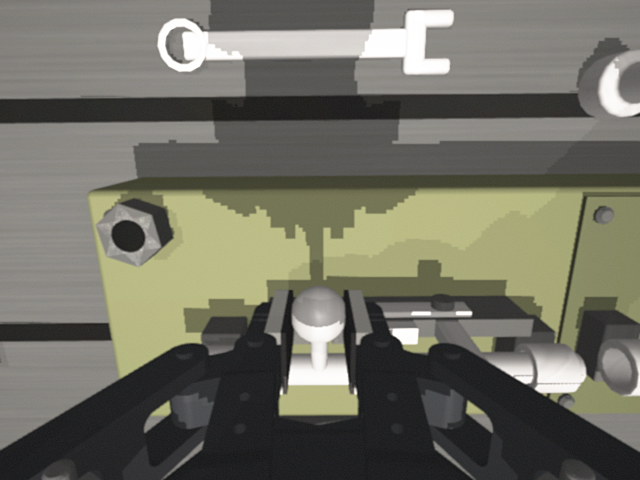

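The handle is up and clear, with the ball still held (about 0.69 rad in the scene view). I'll slide quickly to 46 mm, then feel slowly for the stop.

Run:
```python
from h import *
from plant import robot
s=robot.sense();p=np.array([.5065,-.141,.1480])
d=np.array([.010,1,0])
hit=robot.move_straight(p+d*.046,vel=.04,contact_N=9);s=robot.sense();print(hit,s["t"],s["tcp_pos"],s["wrist_force"])
if not hit:
    hit=robot.move_straight(p+d*.066,vel=.008,contact_N=5);s=robot.sense();print(hit,s["t"],s["tcp_pos"],s["wrist_force"],s["opening"])
robot.sleep(.1);s=robot.sense();print(s["tcp_pos"],s["wrist_force"])
f=robot.grab_frame("scene");cv2.imwrite("pics/s4.png",cv2.resize(f["image"][195:320,200:400][:,:,::-1],None,fx=4,fy=4,interpolation=cv2.INTER_CUBIC))
f=robot.grab_frame("wrist");cv2.imwrite("pics/w4.png",f["image"][:,:,::-1])
```

```text
False 9.5333 [ 0.50657197 -0.09453923  0.14788263] [-3.59784618 -0.79520096  1.76159493]
True 11.0417 [ 0.50623922 -0.08440772  0.14761984] [ 0.83294968 -1.15883961 -2.00944068] 0.236131919784451
[ 0.505916   -0.08438615  0.14727083] [ 3.88940869 -0.43158443 -3.21596847]
```

View pics/s4.png

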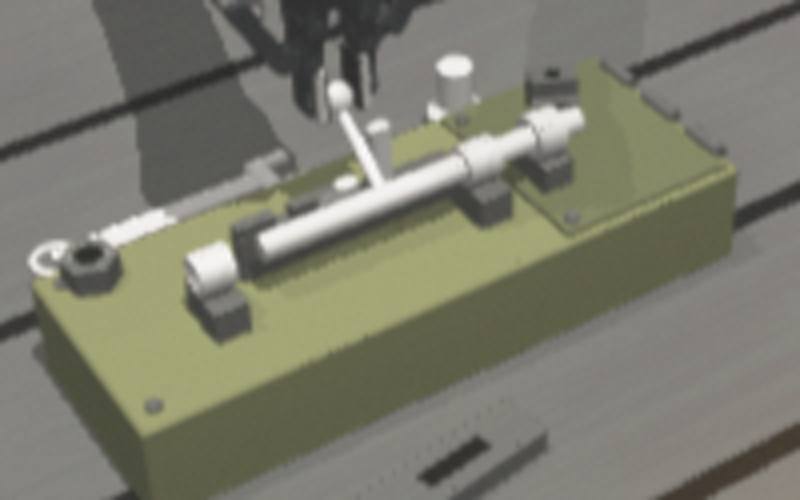

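View pics/w4.png

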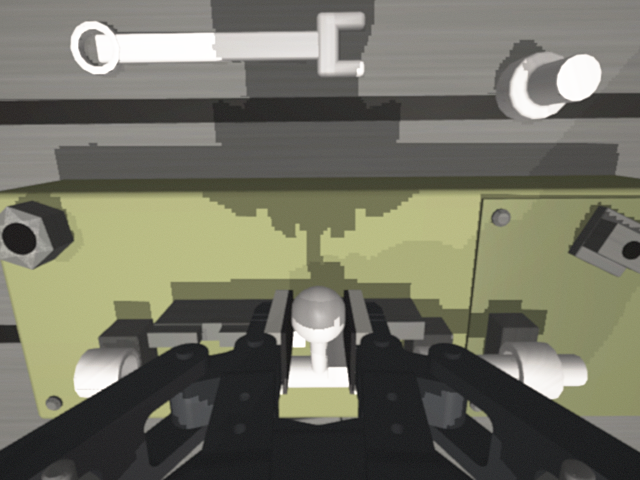

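The move stopped at 56.5 mm of travel, about where I predicted, but the force change was mainly in x and z and not clearly in y. I'll feel again in small steps and watch the y force.

Run:
```python
from h import *
from plant import robot
for i in range(12):
    p=np.array([.5070,-.0844+.0004*(i+1),.1480])
    hit=robot.move_straight(p,vel=.006,contact_N=7)
    F=[robot.sense()["wrist_force"]]
    robot.sleep(.05);F.append(robot.sense()["wrist_force"]);robot.sleep(.03);F.append(robot.sense()["wrist_force"])
    s=robot.sense();m=np.mean(F,0);print(hit,round(s["t"],2),s["tcp_pos"].round(4),m.round(1),s["torque"].round(2))
    if hit or m[1]<-6: break
```

```text
False 12.03 [ 0.5065 -0.0843  0.1479] [ 0.6 -2.4 -3.1] [-0.64 -0.12  0.04]
False 12.36 [ 0.5066 -0.0842  0.148 ] [-0.2 -4.8 -2.2] [-1.08  0.14  0.05]
False 12.69 [ 0.5066 -0.0842  0.148 ] [-0.8 -5.6 -2.9] [-1.22  0.14  0.04]
False 13.03 [ 0.5066 -0.0841  0.148 ] [-0.4 -6.4 -2.3] [-1.36  0.16  0.06]
```

That is real contact: y force rises to −6 N while the tool stays at y≈−0.0842. I'll back off 1.4 mm to centre the stem over the notch, then lower it along the arc with a light contact limit.

Run:
```python
from h import *
from plant import robot
yc=-.0857
robot.move_straight([.5065,yc,.148],vel=.01);robot.sleep(.15)
s=robot.sense();print(s["t"],s["tcp_pos"].round(4),s["wrist_force"].round(1))
for th in (.6,.5,.42,.34,.26,.18,.10,.04):
    hit=robot.move_straight([.4915+.065*(1-np.cos(th)),yc,.106+.065*np.sin(th)],vel=.03,contact_N=6)
    s=robot.sense();print(th,hit,round(s["t"],2),s["tcp_pos"].round(4),s["wrist_force"].round(1))
    if hit: break
f=robot.grab_frame("scene");cv2.imwrite("pics/s5.png",cv2.resize(f["image"][195:320,200:400][:,:,::-1],None,fx=4,fy=4,interpolation=cv2.INTER_CUBIC))
f=robot.grab_frame("wrist");cv2.imwrite("pics/w5.png",f["image"][:,:,::-1])
```

```text
13.6167 [ 0.5065 -0.0845  0.1479] [ 0.5  2.2 -1.5]
0.6 False 13.98 [ 0.5028 -0.0853  0.1426] [-0.6  2.6 -1. ]
0.5 False 14.35 [ 0.4996 -0.0858  0.1372] [-0.6  2.8  0.1]
0.42 False 14.68 [ 0.4972 -0.0858  0.1324] [-0.4  3.5  0. ]
0.34 False 15.0 [ 0.4951 -0.0858  0.1275] [0.4 2.  0.3]
0.26 False 15.32 [ 0.4935 -0.0858  0.1225] [-0.   2.4 -0.1]
0.18 False 15.65 [ 0.4923 -0.0858  0.1174] [-0.5  2.  -0.3]
0.1 False 15.97 [ 0.4917 -0.0857  0.1123] [-0.4  1.9  0. ]
0.04 False 16.26 [ 0.4915 -0.0858  0.1084] [-0.6  2.   0.8]
```

View pics/s5.png

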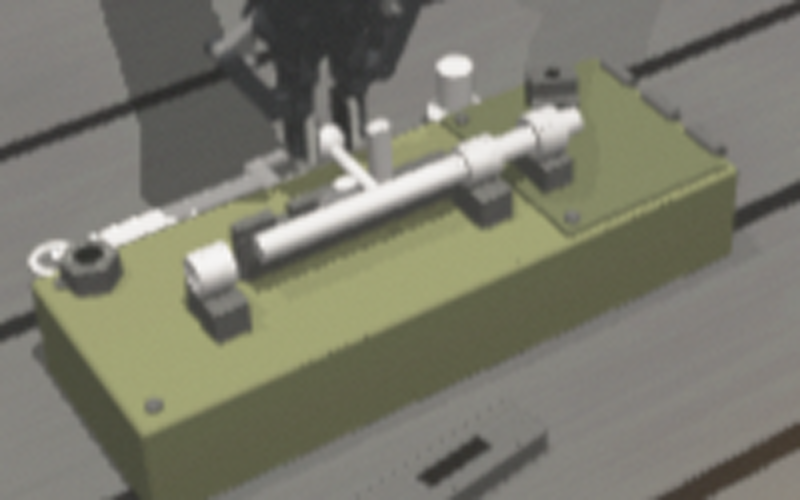

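View pics/w5.png

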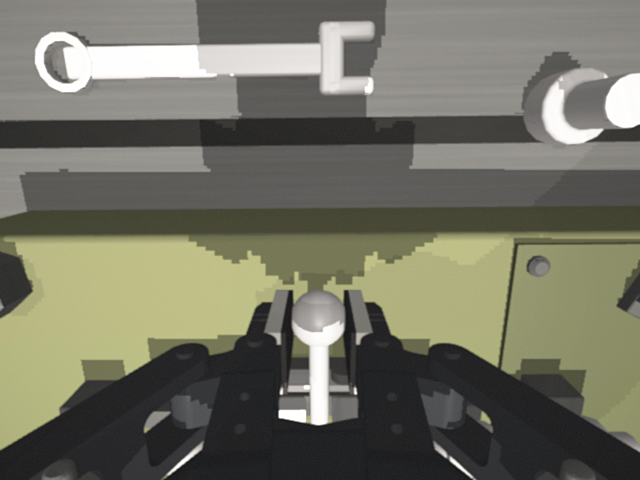

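The stem went down past 0.46 rad without resistance, so it is in the notch. I'll do the last bit gently, release and rise.

Run:
```python
from h import *
from plant import robot
yc=-.0857
hit=robot.move_straight([.4915,yc,.106],vel=.015,contact_N=3)
s=robot.sense();print(hit,s["tcp_pos"].round(4),s["wrist_force"].round(1))
robot.grip(.33);robot.grip(.5);robot.sleep(.3)
s=robot.sense();print(s["t"],s["tcp_pos"].round(4),s["wrist_force"].round(1))
f=robot.grab_frame("wrist");cv2.imwrite("pics/w6.png",f["image"][:,:,::-1])
robot.move_straight([.4915,yc,.19],vel=.08)
robot.goto([.45,-.10,.24],[np.pi,0,np.pi/2-.01]);robot.sleep(.3)
f=robot.grab_frame("scene");cv2.imwrite("pics/s6.png",cv2.resize(f["image"][195:320,200:400][:,:,::-1],None,fx=4,fy=4,interpolation=cv2.INTER_CUBIC))
f=robot.grab_frame("wrist");cv2.imwrite("pics/w7.png",f["image"][:,:,::-1]);pickle.dump(f,open("f_w7.pkl","wb"))
print(robot.sense()["t"])
```

```text
True [ 0.4914 -0.0856  0.1069] [0.9 0.3 4.3]
17.4083 [ 0.4906 -0.0847  0.1064] [ 1.1 -0.3  0.3]
19.425
```

View pics/s6.png

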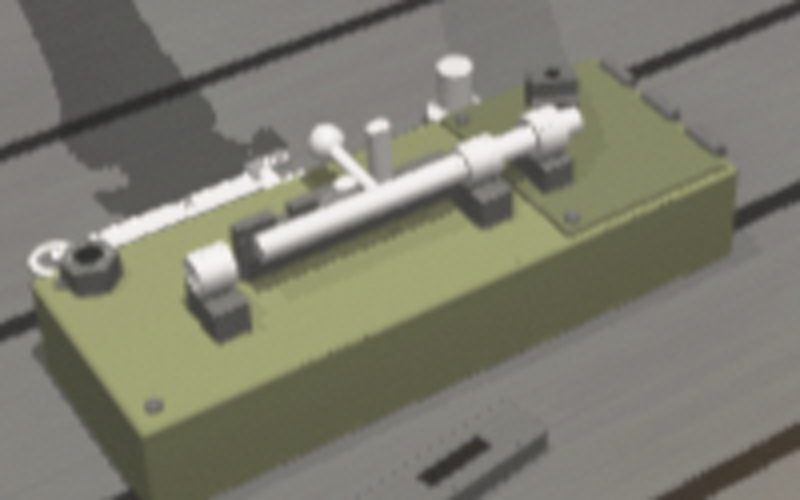

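View pics/w7.png

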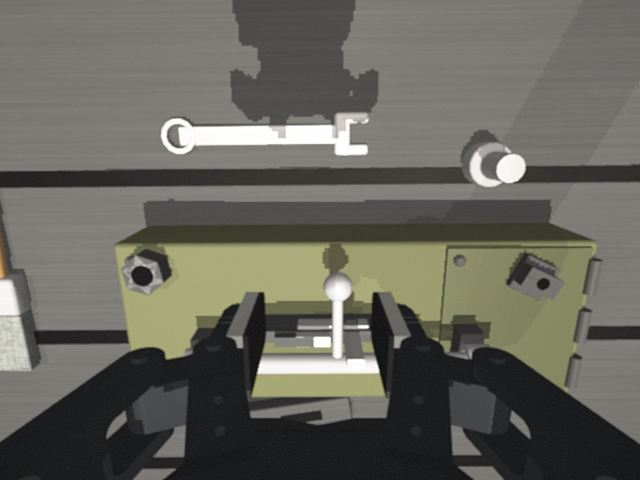

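The stem lies between the low tooth (322, 341) and the tall tooth (355, 345), and the rod goes through the keeper. I'll compare the ball's height with the start.

Run:
```python
from h import *
f=pickle.load(open("f_w7.pkl","rb"));w=pickle.load(open("f_w1.pkl","rb"))
im=f["image"];sat=im.max(2).astype(int)-im.min(2)
m=np.zeros_like(sat,np.uint8);m[268:303,318:360]=((sat<22)&(im.mean(2)>90))[268:303,318:360]
k=max(cv2.findContours(m,0,2)[0],key=cv2.contourArea);c,r=cv2.minEnclosingCircle(k);print(c,r,ray(f,*c,.104))
def top(F,u0,u1,v0,v1):
    P=[dep(F,u,v) for u in range(u0,u1) for v in range(v0,v1)];return max(p[2] for p in P)
print("ball top now",top(f,327,349,276,298),"start",top(w,293,314,250,272))
print("stem z now",[dep(f,338,v)[2].round(4) for v in (308,320,335,345)],"start",[dep(w,304,v)[2].round(4) for v in (280,290,305,320)])
```

```text
(337.5, 287.5) 15.508162498474121 [ 0.49195208 -0.08573299  0.104     ]
ball top now 0.3713348325325527 start 0.3719376290976587
stem z now [np.float64(0.1088), np.float64(0.108), np.float64(0.1082), np.float64(0.1087)] start [np.float64(0.1091), np.float64(0.1086), np.float64(0.1075), np.float64(0.109)]
```

The stem is level at the same height as at the start (0.108 m), and the ball is at y=−0.0857, 55 mm on. The "ball top" figures are no use because they picked up pixels with no range reading. The robot is clear, so I'm handing in.

```bash
python3 -c "
from plant import robot
robot.close_job()"
```

```text
the job is handed in; nothing more can be done
```

The cover is bolted: I lifted the handle out of the near notch, slid the bolt about 55 mm through the keeper, and let the handle down in the far notch. Then I let go, backed the robot clear and handed the job in at about 19.5 s.

- **Finding the stop:** the first slow approach ended on a mixed x/z force change, so I felt again in 0.4 mm steps. The tall tooth showed clearly at about 6 N along y. I then backed off about 1.4 mm to centre the stem over the notch.
- **Lowering:** the handle went down without touching the teeth and met the notch floor at about 4 N.
- **Final state:** the stem is level at the same height as at the start (about 0.108 m). The ball is at y = −0.0857 against a predicted far notch centre of −0.0857. The picture shows the rod through the keeper and the stem between the two stop teeth.
- **Bystanders:** the nut, T-nut, spanner and cutter look undisturbed in the last pictures. I did not look again at the oiler or the brush's handle, but the arm did not work near them.
- **Failed check:** the "ball top" depth check was useless because it picked up pixels with no range reading. I relied on the stem heights and the ball's position instead.

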